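# Load a notched blade onto the pin of a measuring holder

## Task

Lay the notched blade flat on the bed of the measuring holder, in line with the bed, and slide it gently endwise until its notch is fully home on the locating pin; the pin's sideways setting is not known, so feel for it and never force the blade against the holder (keep below 40 N). Then swing the keeper fully across the blade, and leave the plain blade and everything else on the table where they are.

Things in the scene. Friction and masses are not known exactly. Their poses are not given: they have to be found in the camera images.
- blade_mid (a point): Centre (half-way up) of the notched steel blade, a flat bar 120 long (x), 36 wide (y), 6 thick, 0.17 kg; starts flat on one of two rests. +x points to the end with the U notch, open at that end, on the centre line: 10 wide, mouth bevelled out to 12 over the last 2; its root is 44 from this centre, the notched end 60. The other end is bevelled like a plane iron.
- blank_mid (a point): Centre of the plain blade, same size, no notch, on the other rest; leave it. Both rests are alike: foot 100 x 60 x 8 high with a lengthwise rib 18 wide, top 30 above the table, under the blade's middle line (to about 3 off), so fingers can go down beside the blade's long edges.
- holder: Measuring holder fixed to the table: aluminium base 170 (x) x 100 (y) x 12 high, on it a steel bed, top 34 above the table. Origin: centre of the base's underside; +x runs along the bed to the locating pin. The bed is a rib 12 wide from x=-62 to -8 (fingers can pass beside it, 22 deep) and a head 56 wide from x=-8 to 78.
- bed_home (a point): Point on the bed top below the centre of a blade that is home in x (holder's axes). The one rigid upright pin, 8 diameter, 10 high, stands on the bed 48 from here along +x in a dark cross slot; sideways it is set anywhere from y=-10 to +10, not reported, fixed during a run. A blade end that misses the notch stops about 16 short of home.
- keeper (a joint): Angle (rad) of an aluminium bar 66 x 16, turning level on an upright pivot at holder x=20, y=40, its underside 43 above the table, 3 clear over a blade on the bed. 0 = open: bar along holder +x beside the bed; turns clockwise from above to 1.571 = closed, at its stop: bar across the bed to holder -y. Starts at 0 to 0.2; stays where left (0.06 N m).
- knob (a point): Middle of the upright black knob on the keeper bar, 55 from the pivot: a cylinder 14 diameter standing from 49 to 83 above the table; this point is 66 above the table.
- flask: Glass conical flask, base 72 diameter, 94 high; a bystander. Origin: centre of its underside.
- jar: Small white jar, 40 diameter, 50 high; a bystander. Origin: centre of its underside.
- sample_case: Metal sample case 70 x 50 x 30 high; a bystander. Origin: centre of its underside.
Things that resemble listed ones, but are neither listed nor needed, are in the scene too. Leave any green, pink or purple look-alike of the part that bears blade_mid alone.

How it is judged:
By the outcome, as a careful person would: the job done as asked, in the order asked, and still so for the second after the job is handed in, with the robot touching nothing.
It also fails if it takes over 72 s, if anything falls off the work surface, if the arm or the gripper's body presses on something with over 40 N, if the wrist force passes 120 N, or if a joint passes its speed limit or range.

## Robot

A 6-joint arm with a two-finger parallel gripper is mounted at the origin on the work surface. World frame = base frame: x ahead of the robot, y to its left, z up, the work surface at z = 0. Lengths are in m, angles in degrees, forces in N, time in s.
With the tool pointing down it reaches from about 0.275 to 0.975 m from the base axis. Payload 8.4 kg.
Tool frame: the origin (TCP) lies midway between the tips of the shut fingers; the grasp point (between the pads) lies 19 mm behind it; z points along the fingers, y is the line along which they close (so a half turn about z gives the same grasp; the last joint's range is limited). The gripper opens to 92 mm and grips with 3 to 60 N. Pads are 20 mm wide; open, the fingers measure 128 mm over their backs; the gripper's body (75 mm by 189 mm) begins 69 mm behind the grasp point.
Start: joints at [70.222, 20.225, 93.587, -0, 66.188, -0.138], TCP at [0.21, 0.589, 0.215] pointing down, gripper open.
Joint ranges: [-150.9, 150.9], [-52.94, 120.26], [3.33, 152.33], [-74.26, 254.26], [0, 154.13], [-172.89, 172.89]. Speed limits (degrees/s): [127.2, 127.2, 159.86, 180, 180, 180].

## Interface

Orientations are given as [roll, pitch, yaw] about the fixed x, y, z axes, in that order (R = Rz(yaw) Ry(pitch) Rx(roll)).
In Python, from bench import state, get_image, sign_off gives the robot as it stands.
- The arm moves only by the tool play_rows, never from a script. Its argument "steps" is a list of rows, each a list of 5 numbers: the opening, from -1 (shut) to 1 (fully open), then the shift along the tool's x, y, z in units of 0.4 m (1.0 is 0.4 m), then the turn about the tool's z in units of 30 degrees (1.0 is 30 degrees). In form: [[hand, x, y, z, yaw], ...]. A call has exactly 10 rows; each row is the pose to reach, as a shift and turn from the pose commanded when the call began, along the tool's axes at that moment; what a row does not reach only later rows make up. A row lasts 1/10 s, in which the tool goes at most 50 mm and 8.59 degrees, less where a joint would pass 70% of its speed; a pose out of reach is approached as far as the arm can. A call with a number of a shift or a turn outside -1 to 1 is refused whole. A call with a gripper value outside its range is refused whole. The fingers move at their own pace and stop on an object; "squeeze" is the grip in N (left out, the last holds). Time passes only in rows, so rows that repeat a pose let the fingers close, or fill a call up. It gives the time, the measured TCP pose, the force, the opening and the grip force at its end, in the units of the state.
- state(): the state, without advancing time (a new reading comes with each control period).
- get_image(name): name is "scene" or "top" or "wrist"; returns a dict with "image" (420x560x3 uint8, red, green, blue), "intrinsics" (3x3 intrinsics, pixels), "camera_from_world" (4x4, takes a point from world to camera coordinates); the wrist camera has in their place "mount" (4x4, takes a point from camera to tool coordinates, whose origin is the TCP and whose axes are the flange's). Camera axes: x right, y down, z forward; pixel columns grow to the right and rows downward; lengths in m; the calibration is good to about 2 mm. A picture is of the moment at which its call begins: read the wrist's pose just before it. There is no depth.
- sign_off(): hands the job in; it is judged then, once.
The state is a dict: "clock": time; "joints": joint angles; "qd": joint speeds; "effort": joint torques, N m; "eef_pos": TCP position; "tool_rot": TCP orientation; "contact_force": force on the tool from outside, world axes, zero at the start; "moment": the same for the moment, N m; "opening": finger opening in m; "gripper_force": force on a finger pad.
Only numpy, scipy, OpenCV 4.12 (cv2) and the standard library are available. Lean on these libraries where they do the work, as an engineer would, in place of code of your own. Each camera call takes 0.05 s, during which the arm holds its last target. There are 200 camera calls.

## Working session

There is one attempt and no reset: what is moved stays moved. The work goes in short steps, Python scripts to look and compute and a tool call to move; the robot and the scene stay as the last step left them, time stands still between calls to the robot, and variables do not carry over. Pictures are saved under pics/ and viewed, at most 10 in all, crops included, and the job is handed in when it is done.

Besides the shell and the picture viewer there is one more tool, called after "Request:" as name(argument=value, ...) on one line, values as JSON. play_rows: Moves the arm, as the interface text tells. Its arguments: {"type":"object","properties":{"steps":{"type":"array"},"squeeze":{"type":"number"}},"required":["steps"]}

```bash
ls; mkdir -p pics; python3 - <<'E'
from bench import *
import cv2,pickle
s=state();print({k:s[k] for k in("clock","eef_pos","tool_rot","opening")})
d={}
for n in("scene","top","wrist"):
    d[n]=get_image(n);cv2.imwrite(f"pics/{n}0.png",d[n]["image"][...,::-1])
d['s']=s
pickle.dump(d,open("d0.pkl","wb"))
for n in d:
  if n!='s':print(n,{k:v for k,v in d[n].items() if k!='image'})
E
```

```text
pics
{'clock': 0.0, 'eef_pos': array([0.20991656, 0.58817055, 0.21390455]), 'tool_rot': array([-1.79923762e+02,  1.01175245e-04,  1.60359422e+02]), 'opening': 0.09188169193707528}
scene {'intrinsics': array([[458.09295035,   0.        , 275.05806344],
       [  0.        , 458.09295035, 211.12880921],
       [  0.        ,   0.        ,   1.        ]]), 'camera_from_world': array([[ 0.41895937,  0.90794608, -0.01034248, -0.20734922],
       [ 0.7129563 , -0.33599482, -0.61546794, -0.34501884],
       [-0.56228672,  0.25048233, -0.78809406,  1.33408216],
       [ 0.        ,  0.        ,  0.        ,  1.        ]])}
top {'intrinsics': array([[510.75026702,   0.        , 282.45468706],
       [  0.        , 510.75026702, 206.31359574],
       [  0.        ,   0.        ,   1.        ]]), 'camera_from_world': array([[ 0.01998621, -0.99976443, -0.00846362, -0.04478609],
       [-0.99762857, -0.01938443, -0.06604151,  0.5047581 ],
       [ 0.06586189,  0.00976347, -0.99778098,  1.36371951],
       [ 0.        ,  0.        ,  0.        ,  1.        ]])}
wrist {'intrinsics': array([[311.97502768,   0.        , 277.36734252],
       [  0.        , 311.97502768, 208.26934591],
       [  0.        ,   0.        ,   1.        ]]), 'mount': array([[-2.13012654e-04, -9.71111320e-01, -2.38626818e-01,
         6.65622229e-02],
       [ 9.99999833e-01, -3.35262828e-04,  4.71719439e-04,
         4.71714795e-05],
       [-5.38094789e-04, -2.38626678e-01,  9.71111229e-01,
        -1.70970332e-01],
       [ 0.00000000e+00,  0.00000000e+00,  0.00000000e+00,
         1.00000000e+00]])}
```

View pics/top0.png

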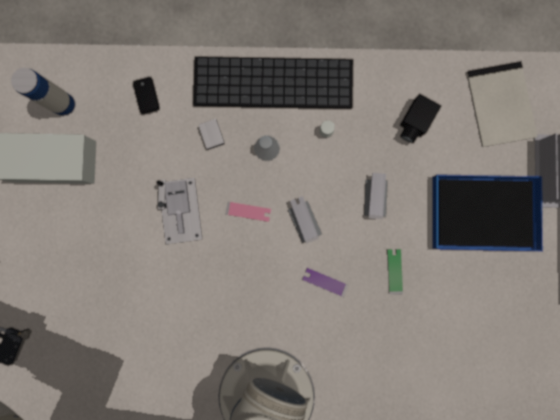

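View pics/scene0.png

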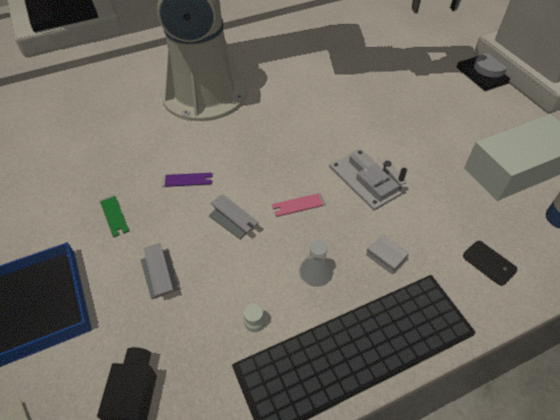

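The top view shows the holder at about (180,210), with its head and pin end up. There are two grey blades on rests, at (304,220) and (376,196). The pink (248,212), purple (324,282) and green (395,270) ones are flat look-alikes. The (304,220) blade seems to have a notch at its upper end (296,201), and I'll confirm that in an enlarged crop.

```bash
python3 - <<'E'
import pickle,cv2,numpy as np
d=pickle.load(open("d0.pkl","rb"));t=d['top']['image'][...,::-1];s=d['scene']['image'][...,::-1]
def c(im,x,y,w,h,W,H):return cv2.resize(im[y:y+h,x:x+w],(W,H),interpolation=cv2.INTER_CUBIC)
a=np.hstack([c(t,145,165,70,90,350,450)[:300*2],c(t,280,160,90,90,450,450)])
cv2.imwrite("pics/crop1.png",cv2.convertScaleAbs(np.vstack([a]),alpha=1.4))
E
```

```text
(no output)
```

View pics/crop1.png

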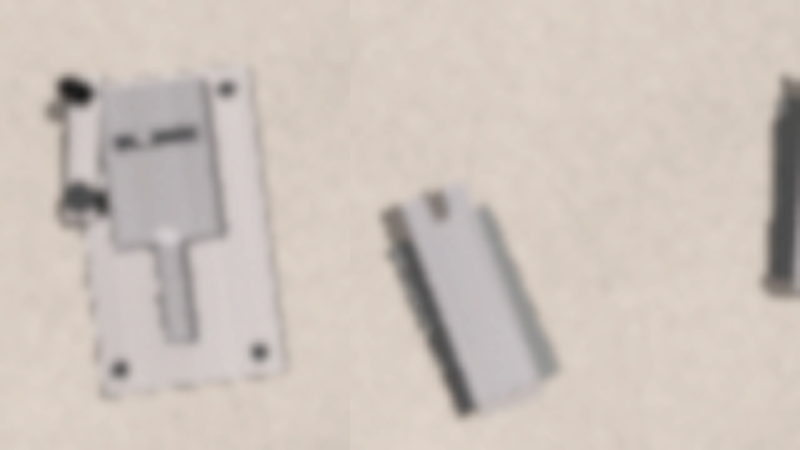

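Confirmed: the notch is visible in the (304,220) blade at crop (437,205). The other grey blade is the plain one. In the slot at crop (115–197,137) there is a gap near (137,137), probably the pin, set towards +y. Next I'll work out rough poses.

```bash
cat >h.py <<'E'
import numpy as np,cv2
from scipy.spatial.transform import Rotation as R
from bench import *
def T_tool(s):
    T=np.eye(4);T[:3,:3]=R.from_euler('xyz',s['tool_rot'],degrees=True).as_matrix();T[:3,3]=s['eef_pos'];return T
def wcam(s,d): return np.linalg.inv(T_tool(s)@d['mount'])   # camera_from_world
def back(px,K,M,z):
    W=np.linalg.inv(M);r=W[:3,:3]@np.linalg.inv(K)@[px[0],px[1],1];return W[:3,3]+r*(z-W[2,3])/r[2]
def proj(p,K,M):
    q=M[:3,:3]@np.asarray(p)+M[:3,3];q=K@q;return q[:2]/q[2]
def delta(p,yaw,s=None):
    s=s or state();T=T_tool(s);d=T[:3,:3].T@(np.array(p)-s['eef_pos'])
    dy=(yaw-s['tool_rot'][2]+180)%360-180
    print("now",s['clock'],s['eef_pos'].round(4),s['tool_rot'].round(2),"units xyz",(d/.4).round(3),"turn deg(tool z)",round(-dy,2),"units",round(-dy/30,3))
E
python3 - <<'E'
import pickle
from h import *
d=pickle.load(open("d0.pkl","rb"));t=d['top'];K,M=t['intrinsics'],t['camera_from_world']
L=lambda x,y:(145+x/5,165+y/5); Rr=lambda x,y:(280+(x-350)/5,160+y/5)
print("notch end",back(Rr(428,198),K,M,.036),"tail",back(Rr(500,400),K,M,.036))
print("head far L,R",back(L(103,82),K,M,.034),back(L(208,80),K,M,.034))
print("rib end",back(L(182,342),K,M,.034),"slot mid",back(L(156,137),K,M,.034),"gap",back(L(137,137),K,M,.034))
print("knob top",back(L(72,90),K,M,.083))
delta([.42,.20,.30],130)
E
```

```text
notch end [ 0.52286872 -0.06969975  0.036     ] tail [ 0.41618472 -0.1098288   0.036     ]
head far L,R [0.56524622 0.27967548 0.034     ] [0.56739642 0.2233097  0.034     ]
rib end [0.42688164 0.23263192 0.034     ] slot mid [0.53618835 0.2502022  0.034     ] gap [0.53599268 0.260394   0.034     ]
knob top [0.55535692 0.28376488 0.083     ]
now 0.15 [0.2099 0.5883 0.214 ] [-179.94    0.    160.36] units xyz [-0.821 -0.738 -0.214] turn deg(tool z) 30.36 units 1.012
```

Request:
play_rows(steps=[[1,-0.05,-0.03,0.0,0.1],[1,-0.15,-0.1,0.0,0.2],[1,-0.25,-0.16,0,0.3],[1,-0.36,-0.23,0,0.4],[1,-0.47,-0.3,0,0.5],[1,-0.58,-0.38,0,0.6],[1,-0.69,-0.45,0,0.7],[1,-0.8,-0.52,0.03,0.8],[1,-0.9,-0.58,0.06,0.9],[1,-0.98,-0.64,0.1,1.0]])

```text
clock: 1.15
eef_pos: [0.4922, 0.2183, 0.1767]
tool_rot: [179.9, 0.0, 130.2]
contact_force: [1.2, 1.1, -0.2]
opening: 0.0919
gripper_force: 0.0
```

```bash
python3 -c "
from h import *
delta([.52,.20,.16],100)"
```

```text
now 1.15 [0.4922 0.2183 0.1767] [1.7988e+02 3.0000e-02 1.3023e+02] units xyz [-0.08   0.023  0.042] turn deg(tool z) 30.23 units 1.008
```

Request:
play_rows(steps=[[1,-0.02,0.01,0.01,0.2],[1,-0.05,0.02,0.03,0.4],[1,-0.08,0.02,0.04,0.6],[1,-0.08,0.02,0.04,0.8],[1,-0.08,0.02,0.04,1.0],[1,-0.08,0.02,0.04,1.0],[1,-0.08,0.02,0.04,1.0],[1,-0.08,0.02,0.04,1.0],[1,-0.08,0.02,0.04,1.0],[1,-0.08,0.02,0.04,1.0]])

```text
clock: 2.15
eef_pos: [0.5172, 0.2007, 0.1604]
tool_rot: [180.0, 0.0, 100.4]
contact_force: [-0.3, -0.5, -0.7]
opening: 0.0917
gripper_force: 0.0
```

```bash
python3 - <<'E'
from h import *
import pickle
s=state();d=get_image("wrist");pickle.dump((s,d),open("w1.pkl","wb"))
print(s['eef_pos'],s['tool_rot'],s['qd'].round(2))
im=d['image'][...,::-1]
cv2.imwrite("pics/w1.png",cv2.resize(im,(784,588),interpolation=cv2.INTER_CUBIC))
E
```

```text
[0.51718962 0.20065191 0.16039448] [1.79999588e+02 2.93903469e-04 1.00413285e+02] [-0.06  0.09 -0.   -0.01 -0.12  0.3 ]
```

View pics/w1.png

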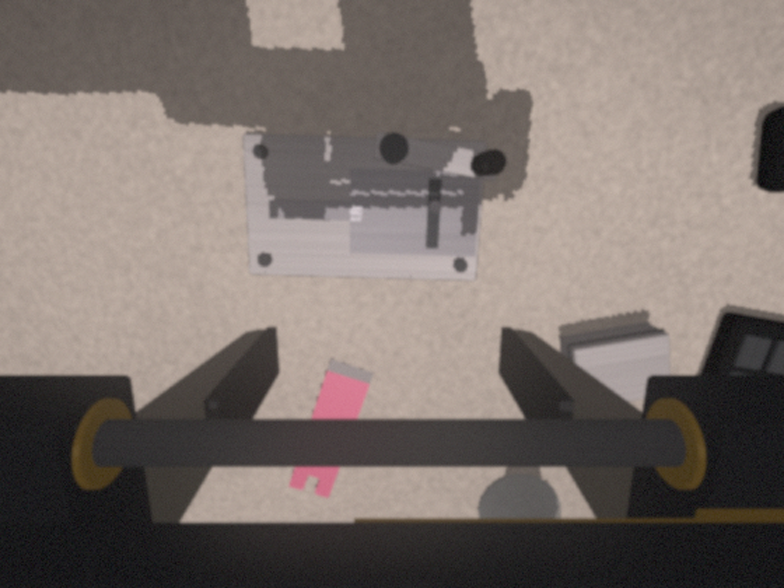

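The wrist view shows the holder at (245–480,130–280), partly in the gripper's shadow. The pivot is at (394,148), the knob at (488,162) and the cross slot runs along (434,180–248). I'll enlarge this with more contrast.

```bash
python3 - <<'E'
import pickle,cv2,numpy as np
s,d=pickle.load(open("w1.pkl","rb"));im=d['image'][85:205,165:355,::-1]
im=(255*np.clip(im/200.,0,1)**.6).astype('uint8')
cv2.imwrite("pics/w1c.png",cv2.resize(im,(760,480),interpolation=cv2.INTER_CUBIC))
E
```

```text
(no output)
```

View pics/w1c.png

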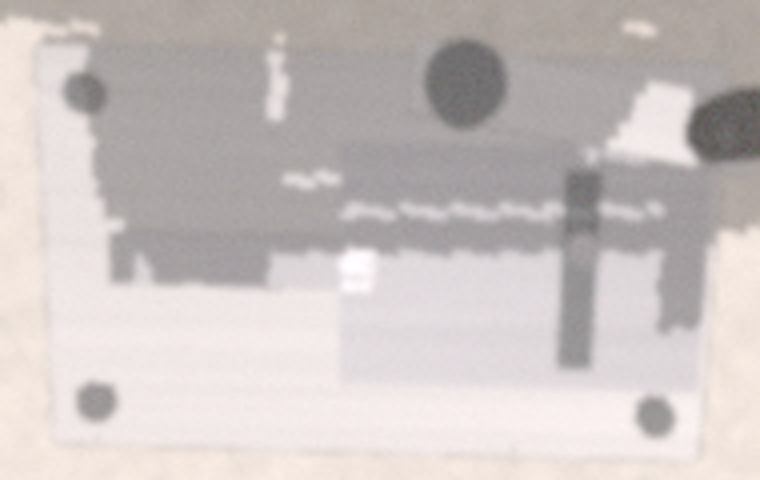

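```bash
python3 - <<'E'
import pickle
from h import *
from scipy.optimize import least_squares
s,d=pickle.load(open("w1.pkl","rb"));K=d['intrinsics'];M=wcam(s,d)
N=lambda x,y:(165+(x+.5)/4-.5,85+(y+.5)/4-.5)
pts={(-.085,.05,.012):(40,43),(-.085,-.05,.012):(53,440),(.085,-.05,.012):(699,459),
(-.008,-.028,.034):(340,385),(.078,-.028,.034):(697,391),(-.062,-.006,.034):(110,286),(-.062,.006,.034):(110,232)}
def f(p):
    c,q=np.cos(p[2]),np.sin(p[2]);r=[]
    for a,b in pts.items():
        r+=list(proj((p[0]+c*a[0]-q*a[1],p[1]+q*a[0]+c*a[1],a[2]),K,M)-N(*b))
    return r
o=least_squares(f,[.49,.245,.13],loss='soft_l1');p=o.x
print("holder",p[:2].round(4),np.degrees(p[2]),np.array(o.fun).reshape(-1,2).round(2).tolist())
def loc(px,z):
    w=back(N(*px),K,M,z)[:2]-p[:2];c,q=np.cos(p[2]),np.sin(p[2]);return (np.array([[c,q],[-q,c]])@w*1000).round(1)
print("slot ends",loc((583,172),.034),loc((574,367),.034),"slot mid",loc((579,269),.034))
print("pin top",loc((581,246),.044),"pivot",loc((466,85),.05),"knob top",loc((725,115),.083))
print("holes",[loc(h,.012) for h in((85,93),(96,401),(655,417))])
delta([.42,-.105,.16],70)
E
```

```text
holder [0.491  0.2459] 8.906823466518842 [[-2.18, -0.56], [-0.27, 1.51], [0.83, 0.88], [0.09, -0.58], [0.25, 0.22], [0.37, -0.48], [-0.12, 0.02]]
slot ends [47.7 22.4] [ 47.9 -22.8] slot mid [47.9  0.4]
pin top [47.1  6.1] pivot [20.  39.6] knob top [69.2 32.9]
holes [array([-72.5,  38.3]), array([-73. , -37.8]), array([ 71.8, -38.3])]
now 2.2 [0.5172 0.2007 0.1604] [180.   -0.  100.4] units xyz [-0.708 -0.377  0.001] turn deg(tool z) 30.4 units 1.013
```

The holder fit is good, about 0.5 mm: centre (0.491, 0.2459), yaw 8.9°. The pin is at y ≈ +6 in holder axes. Now I'll move to view the blade.

Request:
play_rows(steps=[[1,-0.04,-0.02,0.0,0.1],[1,-0.12,-0.06,0.0,0.25],[1,-0.22,-0.12,0,0.4],[1,-0.32,-0.17,0,0.5],[1,-0.42,-0.22,0,0.6],[1,-0.52,-0.28,0,0.7],[1,-0.6,-0.32,0,0.8],[1,-0.67,-0.36,0,0.9],[1,-0.7,-0.37,0,1.0],[1,-0.7,-0.37,0,1.0]])

```text
clock: 3.2
eef_pos: [0.4215, -0.1028, 0.1605]
tool_rot: [180.0, 0.0, 70.1]
contact_force: [0.6, -0.2, -0.3]
opening: 0.0917
gripper_force: 0.0
```

Request:
play_rows(steps=[[1,0,0,0,0.2],[1,0,0.02,0,0.4],[1,0,0.04,0,0.6],[1,0,0.05,0,0.8],[1,0,0.05,0,1.0],[1,0,0.05,0,1.0],[1,0,0.05,0,1.0],[1,0,0.05,0,1.0],[1,0,0.05,0,1.0],[1,0,0.05,0,1.0]])

```text
clock: 4.2
eef_pos: [0.4408, -0.1081, 0.1604]
tool_rot: [-180.0, -0.0, 40.4]
contact_force: [0.3, 0.9, -0.5]
opening: 0.092
gripper_force: 0.0
```

```bash
python3 - <<'E'
from h import *
import pickle
s=state();d=get_image("wrist");pickle.dump((s,d),open("w2.pkl","wb"))
print(s['eef_pos'],s['tool_rot'],s['qd'].round(2))
im=d['image'][...,::-1]
M=wcam(s,d);print(proj((.4695,-.0898,.036),d['intrinsics'],M))
im=(255*np.clip(im/220.,0,1)**.7).astype('uint8')
u,v=proj((.4695,-.0898,.036),d['intrinsics'],M).astype(int)
x0,y0=max(u-95,0),max(v-70,0);print(x0,y0)
cv2.imwrite("pics/w2c.png",cv2.resize(im[y0:y0+140,x0:x0+190],None,fx=4,fy=4,interpolation=cv2.INTER_CUBIC))
E
```

```text
[ 0.44080358 -0.1080758   0.16036728] [-1.79997735e+02 -2.58683111e-04  4.04095213e+01] [-0.17 -0.09  0.14  0.08  0.02  0.35]
[282.32895125 167.84899888]
187 97
```

View pics/w2c.png

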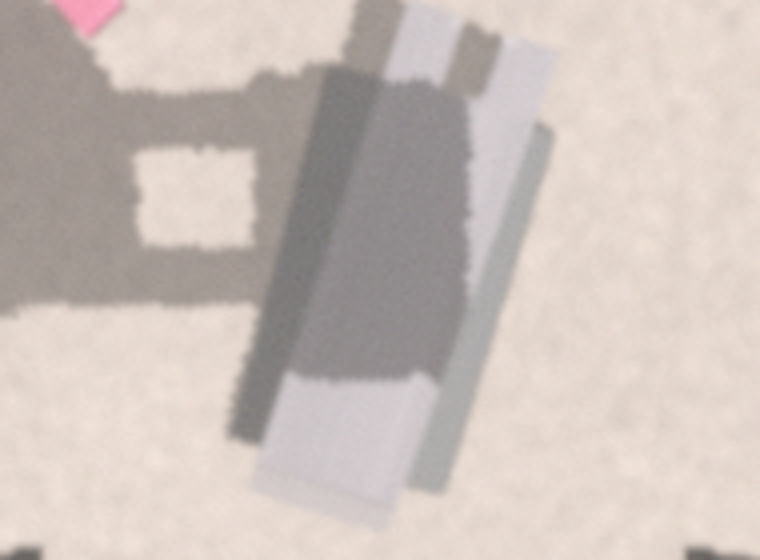

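The crop shows the blade with its notch end at (407,0)–(558,45), the notch root near (465,93), and the bevelled tail at (250,487)–(383,530).

```bash
cat > tgt.py <<'E'
import sys
from h import *
H=(np.array([.491,.2459]),8.9)
def hol(x,y):
    c,q=np.cos(np.radians(H[1])),np.sin(np.radians(H[1]));return H[0]+np.array([c*x-q*y,q*x+c*y])/1000
E
python3 - <<'E'
import pickle
from h import *
from scipy.optimize import least_squares
s,d=pickle.load(open("w2.pkl","rb"));K=d['intrinsics'];M=wcam(s,d)
N=lambda x,y:(187+(x+.5)/4-.5,97+(y+.5)/4-.5)
pts={(.06,.018,.036):(407,1),(.06,-.018,.036):(558,46),(-.06,.018,.0305):(250,487),(-.06,-.018,.0305):(384,530),(.044,0,.036):(467,92)}
def f(p):
    c,q=np.cos(p[2]),np.sin(p[2]);r=[]
    for a,b in pts.items():
        r+=list(proj((p[0]+c*a[0]-q*a[1],p[1]+q*a[0]+c*a[1],a[2]),K,M)-N(*b))
    return r
o=least_squares(f,[.47,-.09,.36],loss='soft_l1');p=o.x
print("blade",p.round(4),np.degrees(p[2]),np.array(o.fun).reshape(-1,2).round(2).tolist())
g=p[:2]-.030*np.array([np.cos(p[2]),np.sin(p[2])])
print("grasp",g)
delta([*g,.06],np.degrees(p[2]));delta([*g,.017],np.degrees(p[2]))
E
```

```text
blade [ 0.4726 -0.0915  0.3821] 21.894964393142136 [[0.16, -0.44], [0.03, 1.65], [0.16, -1.06], [0.76, -0.89], [-1.88, 1.0]]
grasp [ 0.44478125 -0.1027332 ]
now 4.25 [ 0.4408 -0.1081  0.1604] [-180.      0.     40.39] units xyz [ 0.016 -0.004  0.251] turn deg(tool z) 18.5 units 0.617
now 4.25 [ 0.4408 -0.1081  0.1604] [-180.      0.     40.39] units xyz [ 0.016 -0.004  0.358] turn deg(tool z) 18.5 units 0.617
```

Request:
play_rows(steps=[[1,0.005,0,0.03,0.2],[1,0.01,0,0.07,0.4],[1,0.016,-0.004,0.12,0.55],[1,0.016,-0.004,0.17,0.617],[1,0.016,-0.004,0.22,0.617],[1,0.016,-0.004,0.27,0.617],[1,0.016,-0.004,0.31,0.617],[1,0.016,-0.004,0.34,0.617],[1,0.016,-0.004,0.358,0.617],[1,0.016,-0.004,0.358,0.617]], squeeze=35)

```text
clock: 5.25
eef_pos: [0.4443, -0.1027, 0.0166]
tool_rot: [-180.0, 0.1, 21.9]
contact_force: [0.0, 0.7, -0.3]
opening: 0.0918
gripper_force: 0.0
```

Request:
play_rows(steps=[[0.3,0,0,0,0],[0.1,0,0,0,0],[0,0,0,0,0],[-0.1,0,0,0,0],[-0.2,0,0,0,0],[-0.4,0,0,0,0],[-0.4,0,0,0,0],[-0.4,0,0,0,0],[-0.4,0,0,0,0],[-0.4,0,0,0,0]], squeeze=35)

```text
clock: 6.25
eef_pos: [0.4447, -0.1028, 0.0172]
tool_rot: [180.0, 0.0, 21.8]
contact_force: [-0.2, -0.2, 1.7]
opening: 0.0356
gripper_force: 35.0
```

```bash
python3 - <<'E'
from h import *
import pickle
s=state();print(s['eef_pos'],s['tool_rot'],s['contact_force'],s['moment'],s['opening'],s['gripper_force'])
E
```

```text
[ 0.44468808 -0.10283569  0.01718624] [1.79999118e+02 1.13888745e-03 2.18495478e+01] [-0.21075616 -0.2053576   1.71922044] [-0.0821346   0.19064783  0.00477143] 0.035640696850587184 34.999462366104126
```

Request:
play_rows(steps=[[-0.4,0,0,-0.01,0],[-0.4,0,0,-0.03,0],[-0.4,0,0,-0.06,0],[-0.4,0,0,-0.1,0],[-0.4,0,0,-0.14,0],[-0.4,0,0,-0.18,0],[-0.4,0,0,-0.21,0],[-0.4,0,0,-0.23,0],[-0.4,0,0,-0.23,0],[-0.4,0,0,-0.23,0]])

```text
clock: 7.25
eef_pos: [0.4445, -0.1028, 0.109]
tool_rot: [-180.0, 0.0, 21.8]
contact_force: [0.4, -0.9, -1.6]
opening: 0.0353
gripper_force: 35.0
```

```bash
python3 - <<'E'
from tgt import *
import pickle
s=state();d=get_image("wrist");pickle.dump((s,d),open("w3.pkl","wb"))
print(s['contact_force'],s['moment'],s['opening'])
im=d['image'][...,::-1]
# predicted blade points in tool frame (z -16mm, grasp x=-30)
K=d['intrinsics'];M=np.linalg.inv(d['mount'])
for p in [(.09,.018),(.09,-.018),(.074,0),(-.03,.018),(-.03,-.018)]: print(p,proj((*p,-.019),K,M).round(1))
im=(255*np.clip(im/220.,0,1)**.7).astype('uint8')
cv2.imwrite("pics/w3.png",im)
g=hol(-54,6.2);delta([*g,.11],8.9)
E
```

```text
[ 0.40749137 -0.93351723 -1.57809296] [-0.06896052  0.2020208   0.04862604] 0.0353219392979586
(0.09, 0.018) [317.1  78.9]
(0.09, -0.018) [238.   78.9]
(0.074, 0) [277.5 115.5]
(-0.03, 0.018) [310.5 313.8]
(-0.03, -0.018) [244.6 313.8]
now 7.3 [ 0.4442 -0.1027  0.1087] [-1.7997e+02  4.0000e-02  2.1850e+01] units xyz [ 0.305 -0.811 -0.003] turn deg(tool z) 12.95 units 0.432
```

View pics/w3.png

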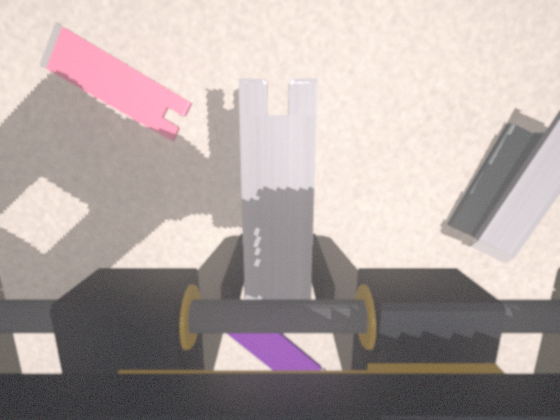

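The blade is held as planned: notch corners at (240,78) and (317,78), root at (277,115), matching the prediction. Carrying it to the holder.

Request:
play_rows(steps=[[-0.4,0.015,-0.04,0,0.02],[-0.4,0.04,-0.11,0,0.07],[-0.4,0.08,-0.21,0,0.13],[-0.4,0.12,-0.32,0,0.2],[-0.4,0.16,-0.43,0,0.26],[-0.4,0.2,-0.54,0,0.32],[-0.4,0.24,-0.65,0,0.37],[-0.4,0.28,-0.75,0,0.41],[-0.4,0.3,-0.8,0,0.43],[-0.4,0.305,-0.81,0,0.432]])

```text
clock: 8.3
eef_pos: [0.4369, 0.2455, 0.1083]
tool_rot: [180.0, 0.1, 9.0]
contact_force: [0.5, -1.0, -3.0]
opening: 0.0356
gripper_force: 35.0
```

Request:
play_rows(steps=[[-0.4,0,0,0,0],[-0.4,0,0,0.02,0],[-0.4,0,0,0.05,0],[-0.4,0,0,0.08,0],[-0.4,0,0,0.11,0],[-0.4,0,0,0.14,0],[-0.4,0,0,0.165,0],[-0.4,0,0,0.185,0],[-0.4,0,0,0.195,0],[-0.4,0,0,0.195,0]])

```text
clock: 9.3
eef_pos: [0.4371, 0.2432, 0.0306]
tool_rot: [180.0, 0.0, 8.9]
contact_force: [-0.6, -1.0, -2.0]
opening: 0.0355
gripper_force: 35.0
```

```bash
python3 - <<'E'
from tgt import *
import pickle
s=state();d=get_image("wrist");pickle.dump((s,d),open("w4.pkl","wb"))
print(s['contact_force'],s['moment'],s['joints'].round(1))
im=d['image'][...,::-1]
K=d['intrinsics'];M=wcam(s,d)
p=hol(48,6.2);print("pin",proj((*p,.044),K,M))
im=(255*np.clip(im/220.,0,1)**.7).astype('uint8')
cv2.imwrite("pics/w4.png",cv2.resize(im[0:210,180:460],None,fx=2.8,fy=2.8,interpolation=cv2.INTER_CUBIC))
g=hol(-54,6.2);delta([*g,.0212],8.9)
E
```

```text
[-0.55840976 -0.95795492 -1.98897331] [0.06564849 0.20767329 0.04582629] [ 28.9  24.5 116.6  -0.   39.  110. ]
pin [276.48781852  53.82794753]
now 9.35 [0.4374 0.2434 0.0311] [1.8e+02 1.0e-02 8.9e+00] units xyz [-0.002 -0.001  0.025] turn deg(tool z) -0.0 units -0.0
```

View pics/w4.png

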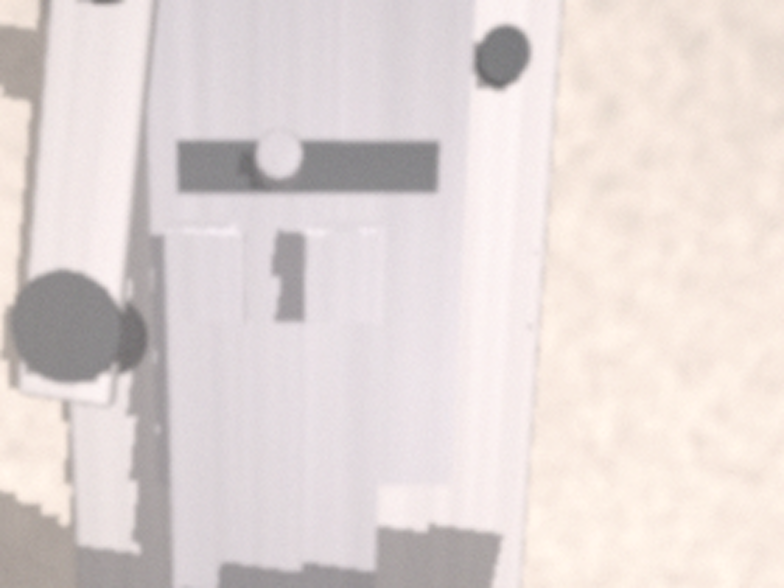

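The pin is clear at crop (279,155) and the notch centre at about (274,275), so I need a shift of about +0.85 mm in tool y. The slot is square to the blade. Lowering onto the bed.

Request:
play_rows(steps=[[-0.4,0,0.002,0.004,0],[-0.4,0,0.002,0.008,0],[-0.4,0,0.002,0.012,0],[-0.4,0,0.002,0.015,0],[-0.4,0,0.002,0.018,0],[-0.4,0,0.002,0.02,0],[-0.4,0,0.002,0.022,0],[-0.4,0,0.002,0.0235,0],[-0.4,0,0.002,0.0245,0],[-0.4,0,0.002,0.0245,0]])

```text
clock: 10.35
eef_pos: [0.4375, 0.2425, 0.0214]
tool_rot: [180.0, 0.0, 8.9]
contact_force: [-0.0, -0.3, -1.7]
opening: 0.0352
gripper_force: 35.0
```

Not yet in contact, so I'll lower in fine steps.

Request:
play_rows(steps=[[-0.4,0,0,0.0005,0],[-0.4,0,0,0.001,0],[-0.4,0,0,0.001,0],[-0.4,0,0,0.0015,0],[-0.4,0,0,0.0015,0],[-0.4,0,0,0.002,0],[-0.4,0,0,0.002,0],[-0.4,0,0,0.002,0],[-0.4,0,0,0.002,0],[-0.4,0,0,0.002,0]])

```text
clock: 11.35
eef_pos: [0.4375, 0.2426, 0.0211]
tool_rot: [-180.0, -0.0, 8.9]
contact_force: [-3.3, -2.1, 10.1]
opening: 0.0349
gripper_force: 35.0
```

Request:
play_rows(steps=[[-0.4,0,0,-0.001,0],[-0.4,0,0,-0.001,0],[-0.4,0.003,0,-0.001,0],[-0.4,0.006,0,-0.001,0],[-0.4,0.009,0,-0.001,0],[-0.4,0.012,0,-0.001,0],[-0.4,0.014,0,-0.001,0],[-0.4,0.015,0,-0.001,0],[-0.4,0.015,0,-0.001,0],[-0.4,0.015,0,-0.001,0]])

```text
clock: 12.35
eef_pos: [0.4424, 0.2432, 0.0211]
tool_rot: [180.0, 0.1, 8.9]
contact_force: [-5.3, -0.9, 9.5]
opening: 0.0355
gripper_force: 35.0
```

```bash
python3 - <<'E'
from tgt import *
s=state();d=get_image("wrist")
c,q=np.cos(np.radians(8.9)),np.sin(np.radians(8.9));F=s['contact_force']
print("F along,side,z",F[0]*c+F[1]*q,-F[0]*q+F[1]*c,F[2],s['eef_pos'])
im=d['image'][...,::-1]
im=(255*np.clip(im/220.,0,1)**.7).astype('uint8')
cv2.imwrite("pics/w5.png",cv2.resize(im[30:150,200:360],None,fx=5,fy=5,interpolation=cv2.INTER_CUBIC))
E
```

```text
F along,side,z -5.361557538999304 -0.04157904216897257 9.544859384585218 [0.44240747 0.2431783  0.02111763]
```

View pics/w5.png

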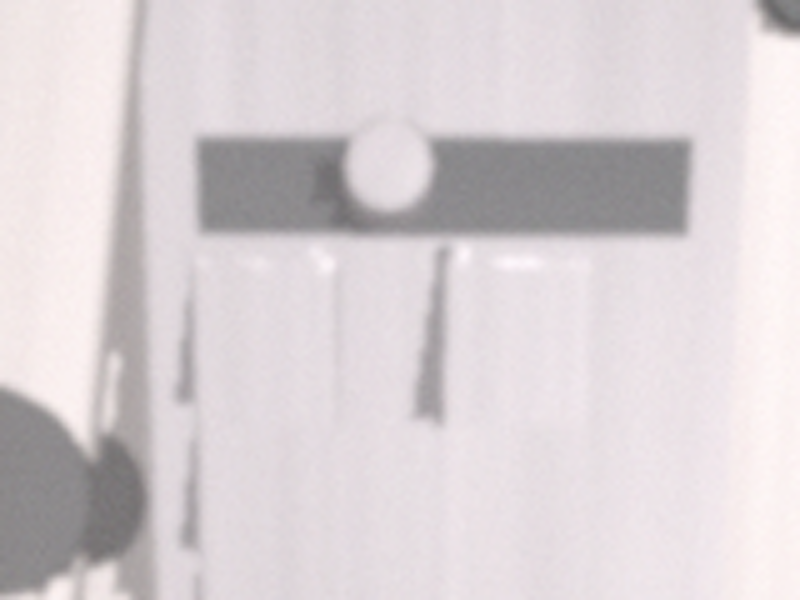

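The pin at (388,165) and the notch centred at x≈391 are now aligned to about 0.3 mm, with roughly 19 mm to go. I'll ease the downforce and slide on.

Request:
play_rows(steps=[[-0.4,0,-0.0005,-0.0008,0],[-0.4,0.003,-0.0005,-0.0008,0],[-0.4,0.006,-0.0005,-0.0008,0],[-0.4,0.009,-0.0005,-0.0008,0],[-0.4,0.012,-0.0005,-0.0008,0],[-0.4,0.015,-0.0005,-0.0008,0],[-0.4,0.018,-0.0005,-0.0008,0],[-0.4,0.021,-0.0005,-0.0008,0],[-0.4,0.024,-0.0005,-0.0008,0],[-0.4,0.024,-0.0005,-0.0008,0]])

```text
clock: 13.4
eef_pos: [0.4532, 0.2453, 0.0213]
tool_rot: [-180.0, -0.0, 8.9]
contact_force: [0.7, -0.2, -1.9]
opening: 0.0352
gripper_force: 35.0
```

Request:
play_rows(steps=[[-0.4,0,0,0.0005,0],[-0.4,0.002,0,0.0005,0],[-0.4,0.004,0,0.0005,0],[-0.4,0.006,0,0.0005,0],[-0.4,0.008,0,0.0005,0],[-0.4,0.01,0,0.0005,0],[-0.4,0.012,0,0.0005,0],[-0.4,0.014,0,0.0005,0],[-0.4,0.015,0,0.0005,0],[-0.4,0.015,0,0.0005,0]])

```text
clock: 14.4
eef_pos: [0.4586, 0.2459, 0.0212]
tool_rot: [180.0, 0.0, 8.9]
contact_force: [-3.5, -0.7, 5.8]
opening: 0.0351
gripper_force: 35.0
```

Request:
play_rows(steps=[[-0.4,0.001,0,0,0],[-0.4,0.001,0,0,0],[-0.4,0.002,0,0,0],[-0.4,0.002,0,0,0],[-0.4,0.003,0,0,0],[-0.4,0.003,0,0,0],[-0.4,0.004,0,0,0],[-0.4,0.004,0,0,0],[-0.4,0.004,0,0,0],[-0.4,0.004,0,0,0]])

```text
clock: 15.4
eef_pos: [0.46, 0.2462, 0.0212]
tool_rot: [180.0, 0.0, 8.9]
contact_force: [-4.2, -0.6, 5.7]
opening: 0.035
gripper_force: 35.0
```

Request:
play_rows(steps=[[-0.4,0.0005,0,0,0],[-0.4,0.0005,0,0,0],[-0.4,0.001,0,0,0],[-0.4,0.001,0,0,0],[-0.4,0.0015,0,0,0],[-0.4,0.0015,0,0,0],[-0.4,0.0015,0,0,0],[-0.4,0.0015,0,0,0],[-0.4,0.0015,0,0,0],[-0.4,0.0015,0,0,0]])

```text
clock: 16.4
eef_pos: [0.46, 0.2461, 0.0211]
tool_rot: [180.0, 0.1, 8.9]
contact_force: [-6.0, -0.3, 8.3]
opening: 0.0355
gripper_force: 35.0
```

Request:
play_rows(steps=[[-0.4,0.0005,0,-0.0005,0],[-0.4,0.0005,0,-0.0005,0],[-0.4,0.001,0,-0.0005,0],[-0.4,0.001,0,-0.0005,0],[-0.4,0.0015,0,-0.0005,0],[-0.4,0.0015,0,-0.0005,0],[-0.4,0.0015,0,-0.0005,0],[-0.4,0.0015,0,-0.0005,0],[-0.4,0.0015,0,-0.0005,0],[-0.4,0.0015,0,-0.0005,0]])

```text
clock: 17.4
eef_pos: [0.4601, 0.2462, 0.0212]
tool_rot: [180.0, 0.2, 8.9]
contact_force: [-7.6, 0.7, 7.3]
opening: 0.0352
gripper_force: 35.0
```

```bash
python3 - <<'E'
from tgt import *
s=state();d=get_image("wrist")
c,q=np.cos(np.radians(8.9)),np.sin(np.radians(8.9));F=s['contact_force']
print("F along,side,z",F[0]*c+F[1]*q,-F[0]*q+F[1]*c,F[2],s['eef_pos'])
im=d['image'][...,::-1]
im=(255*np.clip(im/220.,0,1)**.7).astype('uint8')
cv2.imwrite("pics/w6.png",cv2.resize(im[30:150,200:360],None,fx=5,fy=5,interpolation=cv2.INTER_CUBIC))
E
```

```text
F along,side,z -7.434442448352537 1.9175649272606528 7.283304058903155 [0.4601104  0.24615654 0.02117382]
```

View pics/w6.png

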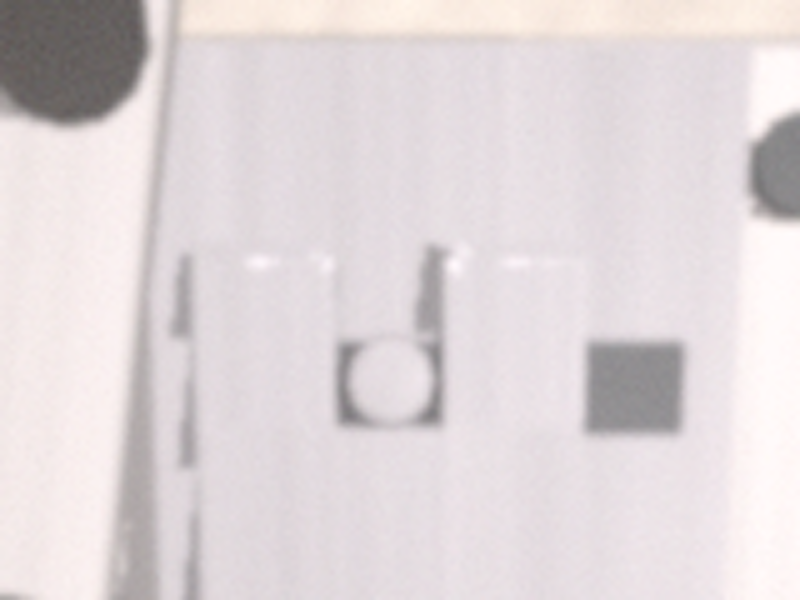

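Pin (390,380) sits against the notch root (y≈425), centred in the notch. One more gentle push will confirm it is home.

Request:
play_rows(steps=[[-0.4,0.0005,0,-0.0005,0],[-0.4,0.001,0,-0.0005,0],[-0.4,0.0015,0,-0.0005,0],[-0.4,0.002,0,-0.0005,0],[-0.4,0.002,0,-0.0005,0],[-0.4,0.002,0,-0.0005,0],[-0.4,0.002,0,-0.0005,0],[-0.4,0.002,0,-0.0005,0],[-0.4,0.002,0,-0.0005,0],[-0.4,0.002,0,-0.0005,0]])

```text
clock: 18.45
eef_pos: [0.4602, 0.2461, 0.0212]
tool_rot: [180.0, 0.2, 8.9]
contact_force: [-8.5, -0.1, 6.4]
opening: 0.0355
gripper_force: 35.0
```

```bash
python3 - <<'E'
from tgt import *
s=state()
print(s['eef_pos'],s['tool_rot'],s['contact_force'],s['joints'].round(1))
E
```

```text
[0.46019711 0.24607961 0.02117362] [179.96213816   0.23020173   8.87644189] [-8.45030649 -0.05857923  6.41614421] [2.79e+01 2.69e+01 1.14e+02 1.00e-01 3.94e+01 1.09e+02]
```

Stopped dead against the pin at about 8 N. Easing off, releasing and lifting.

Request:
play_rows(steps=[[-0.4,-0.001,0,-0.0005,0],[-0.4,-0.002,0,-0.0005,0],[-0.4,-0.002,0,-0.0005,0],[-0.2,-0.002,0,-0.0005,0],[0,-0.002,0,-0.0005,0],[0.3,-0.002,0,-0.0005,0],[0.3,-0.002,0,-0.0005,0],[0.3,-0.002,0,-0.0005,0],[0.3,-0.002,0,-0.0005,0],[0.3,-0.002,0,-0.0005,0]])

```text
clock: 19.45
eef_pos: [0.4616, 0.2465, 0.0217]
tool_rot: [180.0, -0.0, 8.9]
contact_force: [0.6, -0.4, 0.0]
opening: 0.0594
gripper_force: 0.0
```

Request:
play_rows(steps=[[0.3,0,0,-0.01,0],[0.3,0,0,-0.03,0],[0.3,0,0,-0.06,0],[0.3,0,0,-0.1,0],[0.3,0,0,-0.14,0],[0.3,0,0,-0.19,0],[0.3,0,0,-0.24,0],[0.3,0,0,-0.28,0],[0.3,0,0,-0.3,0],[0.3,0,0,-0.3,0]])

```text
clock: 20.45
eef_pos: [0.4623, 0.2469, 0.1433]
tool_rot: [-179.9, -0.1, 8.9]
contact_force: [-0.4, -0.2, -0.3]
opening: 0.0596
gripper_force: 0.0
```

```bash
python3 - <<'E'
from tgt import *
import pickle
s=state();d=get_image("wrist");pickle.dump((s,d),open("w7.pkl","wb"))
K=d['intrinsics'];M=wcam(s,d)
for n,p in dict(end_l=(60,18+5,.04),end_r=(60,-18+5,.04),root=(44,5,.04),pin=(48,5,.044)).items(): print(n,proj((*hol(*p[:2]),p[2]),K,M).round(1))
# knob top by dark blob centre, top at z=.083
im=d['image'];g=cv2.cvtColor(im,cv2.COLOR_RGB2GRAY)
for a in range(0,21,4):
    a0=np.radians(a);print(a,proj((*hol(20+55*np.cos(a0),40-55*np.sin(a0)),.083),K,M).round(1))
im=(255*np.clip(im[...,::-1]/220.,0,1)**.7).astype('uint8')
cv2.imwrite("pics/w7.png",cv2.resize(im[30:330,100:460],(720,600),interpolation=cv2.INTER_CUBIC))
E
```

```text
end_l [256.6 105.7]
end_r [299.6 105.7]
root [278.1 125.5]
pin [278.1 120.4]
0 [227.7  77.8]
4 [233.2  78. ]
8 [238.7  78.6]
12 [244.2  79.6]
16 [249.6  81.1]
20 [254.9  82.9]
```

View pics/w7.png

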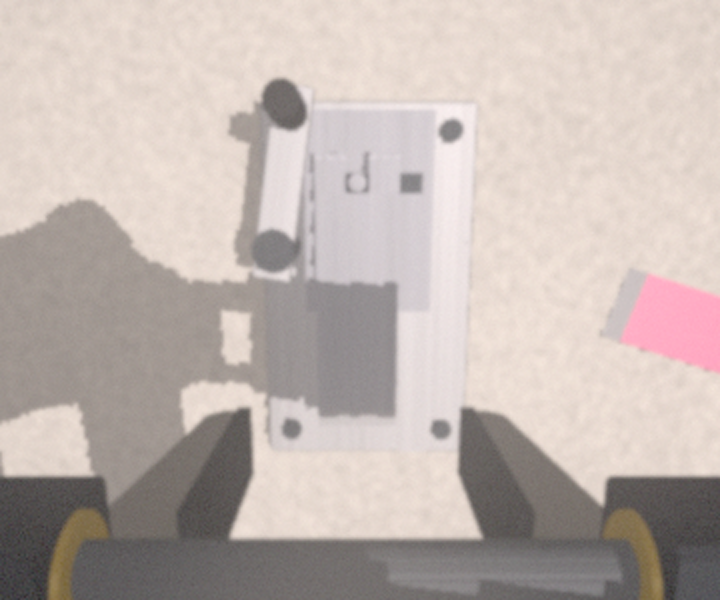

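The blade stays home: the pin is at crop (358,182), against the notch root. The knob top at (281,98) puts the keeper at about 9°. I'm out of picture views, so I'll rely on numbers from here. The plan is to grip the knob lightly and swing it along its arc.

```bash
python3 - <<'E'
from tgt import *
a0=np.radians(9)
g=hol(20+55*np.cos(a0),40-55*np.sin(a0));delta([*g,.12],8.9);delta([*g,.056],8.9)
for a in list(range(9,91,4))+[90,92,94]:
    r=np.radians(a);print(a,round(55*(np.cos(r)-np.cos(a0))/400,4),round(55*(np.sin(r)-np.sin(a0))/400,4),end=' | ')
E
```

```text
now 20.5 [0.4617 0.2466 0.1423] [-1.7998e+02 -7.0000e-02  8.8900e+00] units xyz [ 0.258 -0.065  0.056] turn deg(tool z) -0.01 units -0.0
now 20.5 [0.4617 0.2466 0.1423] [-1.7998e+02 -7.0000e-02  8.8900e+00] units xyz [ 0.258 -0.065  0.216] turn deg(tool z) -0.01 units -0.0
9 0.0 0.0 | 13 -0.0018 0.0094 | 17 -0.0043 0.0187 | 21 -0.0074 0.0278 | 25 -0.0112 0.0366 | 29 -0.0155 0.0452 | 33 -0.0205 0.0534 | 37 -0.026 0.0612 | 41 -0.032 0.0687 | 45 -0.0386 0.0757 | 49 -0.0456 0.0823 | 53 -0.0531 0.0883 | 57 -0.0609 0.0938 | 61 -0.0691 0.0988 | 65 -0.0777 0.1031 | 69 -0.0865 0.1069 | 73 -0.0956 0.11 | 77 -0.1049 0.1125 | 81 -0.1143 0.1143 | 85 -0.1238 0.1155 | 89 -0.1334 0.116 | 90 -0.1358 0.116 | 92 -0.1406 0.1159 | 94 -0.1454 0.1157 |
```

Request:
play_rows(steps=[[0.3,0.02,-0.005,0,0],[0.3,0.06,-0.015,0,0],[0.3,0.11,-0.03,0,0],[0.3,0.16,-0.04,0,0],[0.3,0.2,-0.05,0,0],[0.3,0.24,-0.06,0.01,0],[0.3,0.258,-0.065,0.03,0],[0.3,0.258,-0.065,0.05,0],[0.3,0.258,-0.065,0.06,0],[0.3,0.258,-0.065,0.06,0]])

```text
clock: 21.5
eef_pos: [0.5581, 0.2874, 0.1164]
tool_rot: [180.0, 0.1, 8.9]
contact_force: [0.4, 0.3, 0.2]
opening: 0.0602
gripper_force: 0.0
```

Request:
play_rows(steps=[[0.3,0,0,0.02,0],[0.3,0,0,0.05,0],[0.3,0,0,0.09,0],[0.3,0,0,0.13,0],[0.3,0,0,0.15,0],[0.3,0,0,0.156,0],[0.3,0,0,0.156,0],[0.3,0,0,0.156,0],[0.3,0,0,0.156,0],[0.3,0,0,0.156,0]])

```text
clock: 22.5
eef_pos: [0.5598, 0.2883, 0.0559]
tool_rot: [-180.0, -0.1, 8.9]
contact_force: [0.4, -0.0, -0.3]
opening: 0.0599
gripper_force: 0.0
```

Request:
play_rows(steps=[[0.1,0,0,0,0],[0,0,0,0,0],[-0.1,0,0,0,0],[-0.2,0,0,0,0],[-0.3,0,0,0,0],[-0.4,0,0,0,0],[-0.5,0,0,0,0],[-0.6,0,0,0,0],[-0.8,0,0,0,0],[-0.8,0,0,0,0]], squeeze=10)

```text
clock: 23.5
eef_pos: [0.5595, 0.2881, 0.0553]
tool_rot: [180.0, 0.0, 8.9]
contact_force: [0.2, 0.4, -0.7]
opening: 0.0135
gripper_force: 10.0
```

Request:
play_rows(steps=[[-0.8,-0.001,0.005,0,0],[-0.8,-0.002,0.0094,0,0],[-0.8,-0.0043,0.0187,0,0],[-0.8,-0.0074,0.0278,0,0],[-0.8,-0.0112,0.0366,0,0],[-0.8,-0.0155,0.0452,0,0],[-0.8,-0.0205,0.0534,0,0],[-0.8,-0.026,0.0612,0,0],[-0.8,-0.032,0.0687,0,0],[-0.8,-0.0386,0.0757,0,0]])

```text
clock: 24.5
eef_pos: [0.5488, 0.2556, 0.0554]
tool_rot: [-180.0, -0.0, 8.9]
contact_force: [2.0, 2.3, -0.5]
opening: 0.0136
gripper_force: 10.0
```

Request:
play_rows(steps=[[-0.8,-0.007,0.0066,0,0],[-0.8,-0.0145,0.0126,0,0],[-0.8,-0.0223,0.0181,0,0],[-0.8,-0.0305,0.0231,0,0],[-0.8,-0.0391,0.0274,0,0],[-0.8,-0.0479,0.0312,0,0],[-0.8,-0.057,0.0343,0,0],[-0.8,-0.0663,0.0368,0,0],[-0.8,-0.0757,0.0386,0,0],[-0.8,-0.0757,0.0386,0,0]])

```text
clock: 25.5
eef_pos: [0.5206, 0.2357, 0.0553]
tool_rot: [180.0, 0.0, 8.9]
contact_force: [-1.0, 2.9, 1.3]
opening: 0.0134
gripper_force: 10.0
```

```bash
python3 - <<'E'
from tgt import *
s=state();w=s['eef_pos'][:2]-H[0];c,q=np.cos(np.radians(8.9)),np.sin(np.radians(8.9))
print(np.array([[c,q],[-q,c]])@w*1000,s['contact_force'],s['opening'],s['moment'])
E
```

```text
[ 27.68562356 -14.6955754 ] [-0.96987408  2.92785357  1.30345852] 0.013384089401083423 [ 0.50806556  0.18129327 -0.16021089]
```

Request:
play_rows(steps=[[-0.8,-0.005,0.0008,0,0],[-0.8,-0.01,0.0012,0,0],[-0.8,-0.014,0.0015,0,0],[-0.8,-0.018,0.0016,0,0],[-0.8,-0.021,0.0017,0,0],[-0.8,-0.024,0.0017,0,0],[-0.8,-0.027,0.0017,0,0],[-0.8,-0.029,0.0017,0,0],[-0.8,-0.03,0.0017,0,0],[-0.8,-0.03,0.0017,0,0]])

```text
clock: 26.5
eef_pos: [0.5115, 0.2337, 0.0554]
tool_rot: [-180.0, -0.2, 8.9]
contact_force: [9.9, 3.4, -6.0]
opening: 0.0137
gripper_force: 10.0
```

```bash
python3 - <<'E'
from tgt import *
s=state();w=s['eef_pos'][:2]-H[0];c,q=np.cos(np.radians(8.9)),np.sin(np.radians(8.9))
m=np.array([[c,q],[-q,c]]);print(m@w*1000,m@s['contact_force'][:2],s['contact_force'],s['opening'],s['joints'].round(1))
E
```

```text
[ 18.39379092 -15.20498886] [10.31742578  1.78238335] [ 9.91744937  3.35713614 -6.00037908] 0.013675471624525475 [ 2.440e+01  2.620e+01  1.085e+02 -1.000e-01  4.510e+01  1.056e+02]
```

The keeper is against its stop, with about 10 N resisting at knob x≈18–20. Releasing, lifting away, then checking by numbers.

Request:
play_rows(steps=[[-0.8,0.001,0,0,0],[-0.5,0.001,0,0,0],[-0.2,0.001,0,0,0],[0.0,0.001,0,0,0],[0.2,0.001,0,0,0],[0.3,0.001,0,0,0],[0.3,0.001,0,0,0],[0.3,0.001,0,0,0],[0.3,0.001,0,0,0],[0.3,0.001,0,0,0]])

```text
clock: 27.5
eef_pos: [0.51, 0.2334, 0.0553]
tool_rot: [180.0, 0.0, 8.9]
contact_force: [0.9, -0.9, -0.4]
opening: 0.0597
gripper_force: 0.0
```

Request:
play_rows(steps=[[0.3,0,0,-0.02,0],[0.3,0,0,-0.06,0],[0.3,0,0,-0.1,0],[0.3,0,0,-0.15,0],[0.3,-0.03,0,-0.2,0],[0.3,-0.07,0,-0.22,0],[0.3,-0.11,0,-0.24,0],[0.3,-0.13,0,-0.25,0],[0.3,-0.13,0,-0.25,0],[0.3,-0.13,0,-0.25,0]])

```text
clock: 28.5
eef_pos: [0.4592, 0.2256, 0.1555]
tool_rot: [-180.0, -0.0, 8.9]
contact_force: [-0.3, -0.2, -0.1]
opening: 0.0596
gripper_force: 0.0
```

```bash
python3 - <<'E'
from tgt import *
s=state();d=get_image("wrist");K=d['intrinsics'];M=wcam(s,d)
g=cv2.cvtColor(d['image'],cv2.COLOR_RGB2GRAY)
print(s['eef_pos'],s['contact_force'])
pv=proj((*hol(20,40),.05),K,M)
for a in(75,80,85,90):
    r=np.radians(a);print(a,[proj((*hol(20+55*np.cos(r),40-55*np.sin(r)),z),K,M).round(1).tolist() for z in(.083,.049)])
print("pivot",pv,"pin",proj((*hol(48,5),.044),K,M),"root",proj((*hol(44,5),.04),K,M))
n,l,st,ce=cv2.connectedComponentsWithStats((g<60).astype('uint8'))
for t,c in zip(st,ce):
    if 15<t[4]<3000 and t[1]<260: print(t.tolist(),c.round(1))
u,v=proj((*hol(48,5),.044),K,M).astype(int);print(g[v-14:v+15,u-8:u+9:2])
E
```

```text
[0.459159   0.22559246 0.15547458] [-0.32450421 -0.22560874 -0.12883404]
75 [[274.9, 129.0], [275.2, 129.4]]
80 [[276.2, 135.3], [276.4, 135.0]]
85 [[277.1, 141.7], [277.1, 140.6]]
90 [[277.4, 148.1], [277.4, 146.2]]
pivot [214.15544195 146.26078769] pin [254.30613795 113.0757635 ] root [254.71317529 118.07687205]
[538, 199, 9, 80, 149] [541.9 236.7]
[[158 158 155 157 160 161 155 151 162]
 [159 158 155 160 157 160 145 141 167]
 [164 163 155 156 158 158 143 139 172]
 [161 165 157 159 159 160 140 138 168]
 [161 159 152 160 158 159 137 137 165]
 [161 152 151 159 158 156 127 134 162]
 [159 154 150 156 161 156 121 132 160]
 [160 150 151 160 160 156 121 129 162]
 [159 150 147 153 158 155 123 132 161]
 [159 151 137 148 153 150 125 132 160]
 [160 149 127 140 155 149 124 130 160]
 [161 147 113 142 157 154 122 123 158]
 [160 149 116 150 162 160 134 120 161]
 [160 148 123 156 162 163 144 121 160]
 [158 150 124 157 161 164 146 125 160]
 [159 147 121 156 159 163 147 124 157]
 [161 146 117 153 157 164 142 121 158]
 [157 149 109 143 155 154 128 121 158]
 [158 149 108 130 148 144 116 126 158]
 [157 153 128 129 147 138 128 138 161]
 [158 156 149 146 154 152 148 152 164]
 [158 157 158 158 158 158 160 159 164]
 [157 157 159 157 158 160 160 159 162]
 [158 157 158 159 160 158 160 159 163]
 [156 158 156 155 159 162 160 159 163]
 [155 157 157 160 160 158 160 160 162]
 [159 156 156 157 162 161 159 160 164]
 [158 158 156 157 159 159 160 161 162]
 [156 156 158 156 162 159 159 161 163]]
```

```bash
python3 - <<'E'
from tgt import *
d=get_image("wrist");g=cv2.cvtColor(d['image'],cv2.COLOR_RGB2GRAY)
for th in(75,90,105):
    n,l,st,ce=cv2.connectedComponentsWithStats((g[90:200,190:310]<th).astype('uint8'))
    for t,c in zip(st[1:],ce[1:]):
        if t[4]>60: print(th,t[:].tolist(),(c+[190,90]).round(1))
E
```

```text
75 [80, 51, 15, 16, 187] [276.9 148.4]
90 [15, 47, 18, 19, 269] [213.7 146.3]
90 [79, 50, 17, 17, 227] [276.7 148.2]
105 [86, 20, 10, 9, 81] [280.4 114.2]
105 [15, 46, 19, 21, 313] [213.7 146.3]
105 [78, 50, 18, 18, 252] [276.5 148.3]
105 [35, 78, 65, 32, 1463] [254.4 184. ]
105 [23, 81, 17, 13, 108] [219.2 177.4]
```

The knob is at (276.8,148.3), against (277.4,148.1) predicted for 90°, so the keeper is fully closed. The blade is home, and the arm is touching nothing.

```bash
python3 -c "
from bench import *
print(sign_off())"
```

```text
the job is handed in; nothing more can be done
None
```

The job is handed in at about 28.6 s: the notched blade lies on the bed with its notch home on the pin (about 8 N push), the keeper is fully across at its stop, and nothing else on the table was touched; I viewed 11 pictures, one over the limit of 10.

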